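# Blow off a ring in the goldsmith's catch box

## Task

Slide the ring block along the metal plate, without lifting it, through the sprung double gate and right into the catch box, so that the gate shuts behind it. Only then squeeze the blow-off lever towards its upright grip: first just up to its pressure point and hold for a moment (gentle puff, about half a second), then on past the pressure point into the second stage and hold the full blast for a good second. Let go so that the lever springs back out, and leave the other things on the bench where they stand.

Things in the scene. Friction and masses are not known exactly. Their poses are not given: they have to be found in the camera images.
- station: Fixed aluminium plate (4 mm thick, x -160 to 150, y -75 to 75 mm) carrying an open-topped wooden catch box at x > 0. Origin: on the bench under the gate's middle; +x runs through the gate into the box, +y left. Side walls at y = +-65 mm, 6 mm thick, tops 49 mm above the bench; back wall's inner face at x = 140, 66 mm high.
- doorway (a point): Middle of the box's doorway, on the plate's top (4 mm above the bench), straight over the station's origin, axes the same. No lintel: open above. 72 mm clear between two 8 mm posts at y = +-40 mm, 50 mm high. In front two low guides, 20 mm high, (4 mm thick) flare from 69 mm clear width at the posts out to y = +-64 mm at x = -61 mm; they centre the block.
- gate_left (a joint): Left leaf (+y) of the grey double gate: 35 mm long, 4 mm thick, 8 to 40 mm above the bench, upright hinge at station x = 0, y = +38 mm. 0 = shut; grows (rad, up to 1.5) as it swings into the box; cannot open outwards. A weak spring shuts it (0.25 N at the free edge shut, 1.1 N wide open).
- gate_right (a joint): Right leaf (-y), mirror image, hinge at y = -38 mm; 0 = shut, grows as it swings into the box. The leaves meet in the middle; each sweeps to 36 mm inside the gate line, so the block must lie wholly beyond that for them to shut.
- ring_block: Loose dark wooden block 60 (x) by 44 (y) by 20 mm high, about 0.14 kg, with a rubber saddle and upright brass ring on top (55 mm over all). Origin: centre of its underside. Starts on the plate before the gate, its +x end roughly towards the gate, up to 14 mm off-centre and turned up to 0.35 rad.
- blow_grip: Fixed blow-off grip right of the box. Origin: on the bench under the grip's centre; axes parallel to the station's. Base 14 mm high, x -55 to 31, y +-30 mm. Black upright 22 (x) by 24 (y) mm, top at 123 mm; the lever is on its -x side. A 7 mm pipe leaves its +y side 45 mm up and runs over the box wall (top 68 mm), tip at x 72, y 115 mm.
- lever (a joint): First stage of the squeeze lever, rad: 0 = released, 0.16 = at the pressure point. Pivot: level axis along y at grip x = -18 mm, 40 mm above the bench; released the lever leans 0.30 rad outwards (-x), squeezed it turns towards the upright (+x). Force at its tip 1 N rising to 3 N (tip travel 12 mm).
- second_stage (a joint): Second stage of the same lever, rad: 0 until the pressure point, where the tip force jumps from 3 to 6.4 N, then up to 0.14 (full blast, 10.5 mm more tip travel, 9 N). The lever's turn is the sum of both joints; fully squeezed it is upright. The steel cheeks at the pivot move only in this stage. Both stages spring back.
- lever_tip (a point): Centre of the 10 mm round bar (22 mm long, along y) ending the aluminium lever, 75 mm from the pivot; released it lies 40 mm to -x of the grip's centre, 112 mm above the bench. Over bar and upright: 56 mm released, 45 mm at the pressure point, 34 mm fully squeezed.
- wood_case: Bystander: small closed wooden case 100 x 70 x 35 mm, left of the box. Origin: centre of its underside.
- tumbler: Bystander: glass tumbler, 64 mm wide, 85 mm high, left of the plate. Origin: centre of its underside.
- ring_gauge: Bystander: upright tapered steel ring gauge, foot 48 mm wide, 100 mm high, beyond the blow-off grip. Origin: centre of its underside.
Mind the look-alikes: they are no part of the job. Leave any blue or turquoise look-alike of the ring_block alone.

How it is judged (in metres and radians):
On the way, in this order (a step that is already met when the one before it is completed fails the run):
1. the ring block is in the doorway, holding both gate leaves open (x of ring_block in the frame of station between -0.015 and 0.045 m and value of joint each of gate_left, gate_right above 0.4 rad), for 0.1 s.
2. the ring block is inside the box and the gate has shut behind it (x of ring_block in the frame of station above 0.05 m and value of joint each of gate_left, gate_right below 0.08 rad), for 0.2 s.
3. lever held at its pressure point (gentle puff), not past it (value of joint lever above 0.12 rad and value of joint second_stage below 0.04 rad), for 0.3 s.
4. lever held in its second stage (full blast) (value of joint second_stage above 0.09 rad), for 0.8 s.
At the end, for the whole second after the job is handed in: The ring block stands flat and at rest on the plate inside the box (centre 50 to 130 mm beyond the gate line, within 60 mm of the lane's middle), both gate leaves are shut (under 0.08 rad), and the lever has sprung back out (first stage under 0.03, second under 0.02 rad) (all of step 2 and x of ring_block in the frame of station below 0.13 m and y of ring_block in the frame of station between -0.06 and 0.06 m and height (world z) of ring_block below 0.012 m and angle between ring_block's own z axis and vertical below 0.15 rad and linear speed of ring_block below 0.02 m/s and value of joint lever below 0.03 rad and value of joint second_stage below 0.02 rad); the robot touches nothing.
It fails at once if the lever is squeezed while the ring block is not yet inside the box (x of ring_block in the frame of station below 0.04 m and value of joint lever above 0.08 rad).
It fails at once if the ring block is lifted more than 14 mm off the plate (height (world z) of ring_block above 0.018 m).
It fails at once if the ring block is tipped by more than 0.4 rad (angle between ring_block's own z axis and vertical above 0.4 rad).
It fails at once if a bystander is moved more than 25 mm (distance of any of wood_case, tumbler, ring_gauge from where it was at the start of the episode above 0.025 m).
It also fails if it takes over 64 s, if anything falls off the work surface, if the arm or the gripper's body presses on something with over 40 N, if the wrist force passes 120 N, or if a joint passes its speed limit or range.

## Robot

A 6-joint arm with a two-finger parallel gripper is mounted at the origin on the work surface. World frame = base frame: x ahead of the robot, y to its left, z up, the work surface at z = 0. Lengths are in mm, angles in rad, forces in N, time in s.
With the tool pointing down it reaches from about 350 to 975 mm from the base axis. Payload 7.1 kg.
Tool frame: the origin (TCP) lies at the very end of the fingers, on their centre line; the grasp point (between the pads) lies 19 mm behind it; x points along the fingers, y is the direction in which the jaws open and shut, and the axes are right-handed (so a half turn about x gives the same grasp; the last joint's range is limited). The gripper opens to 88 mm and grips with 3 to 60 N. Pads are 20 mm wide; open, the fingers measure 115 mm over their backs; the gripper's body (75 mm by 178 mm) begins 61 mm behind the grasp point.
Start: joints at [-1.249, 0.423, 1.63, -0, 1.089, -0.019], TCP at [208.918, -589.032, 222.675] pointing down, gripper open.
Joint ranges: [-3, 3], [-0.9, 2.11], [0.09, 2.58], [-1.31, 4.45], [0.11, 2.69], [-2.54, 2.54]. Speed limits (rad/s): [2.39, 2.39, 3.01, 3.14, 3.14, 3.14].

## Interface

Orientations are given as [roll, pitch, yaw] about the fixed x, y, z axes, in that order (R = Rz(yaw) Ry(pitch) Rx(roll)).
In Python, from workcell import env gives the robot as it stands.
- The arm moves only by the tool arm_command, never from a script. Its argument "plan" is a list of rows, each a list of 3 entries, a list of its own where there are three numbers: the finger opening in mm, from 0 to 87.8, then the shift along the tool's x, y, z in mm, then the turn, a rotation vector about the tool's x, y, z in rad. In form: [[grip, [dx, dy, dz], [ax, ay, az]], ...]. A call has 1 to 20 rows; each row is the pose to reach, as a shift and turn from the pose commanded when the call began, along the tool's axes at that moment; what a row does not reach only later rows make up. A row lasts 1/10 s, in which the tool goes at most 50 mm and 8.59 degrees, less where a joint would pass 70% of its speed; a pose out of reach is approached as far as the arm can. A call with a gripper value outside its range is refused whole. The fingers move at their own pace and stop on an object; "force" is the grip in N (left out, the last holds). Time passes only in rows, so rows that repeat a pose let the fingers close. It gives the time, the measured TCP pose, the force and the opening at its end, in the units of the state.
- env.state(): the state, without advancing time (a new reading comes with each control period).
- env.read_camera(name): name is "side" or "top"; returns (picture, depth): 400x640x3 uint8, red, green, blue; 400x640 float32, mm along the optical axis (not along the pixel's ray), 0 where there is no reading.
- env.calibration(name): a dict with "vertical_fov" (degrees; the focal length in pixels is half the picture's height over the tangent of half this angle, whatever the lens; pixels are square), "cx", "cy" (the principal point, pixels), "R" (3x3) and "t" (3): a world point X has camera coordinates R X + t. Camera axes: x right, y down, z forward; pixel columns grow to the right and rows downward; lengths in mm; the calibration is good to about 2 mm. A picture is of the moment at which its call begins. calibration takes no time and is no camera call.
- env.close_job(): hands the job in, once; it reports no verdict.
Trained networks look in the newest picture that a camera, given by its name, has taken for a name from the list of things; names that differ only in an ending like _2 or _b are one class to them, and where a whole thing is asked for, a point or a joint stands for the part that bears it (a point fixed in the world has none). Each returns a list of dicts, best first, with "score" (0 to 1); they miss things now and then, are a little off and sometimes report something else, mostly with a low value. They report only what shows in the picture. A call takes as long as a camera call. They do not tell look-alikes from the thing itself.
- env.recognise(target, camera): "xyz" ([x, y, z] in mm, in world coordinates, good to about 4 mm: the middle of the surface that is visible of it).
- env.cut_out(target, camera): "region" (400x640 bool, what is visible of it).
The state is a dict: "t": time; "q": joint angles; "dq": joint speeds; "effort": joint torques, N m; "tcp_pos": TCP position; "orientation": TCP orientation; "force": force on the tool from outside, world axes, zero at the start; "ft_torque": the same for the moment, N m; "grip_width": finger opening in mm.
Only numpy, scipy, OpenCV 4.12 (cv2) and the standard library are available. Lean on these libraries where they do the work, as an engineer would, in place of code of your own. Each camera call takes 0.05 s, during which the arm holds its last target.

## Working session

There is one attempt and no reset: what is moved stays moved. The work goes in short steps, Python scripts to look and compute and a tool call to move; the robot and the scene stay as the last step left them, time stands still between calls to the robot, and variables do not carry over. Pictures are saved under pics/ and viewed, and the job is handed in when it is done.

Besides the shell and the picture viewer there is one more tool, called after ">>>" by a JSON object that holds its "name" and its "arguments". arm_command: Moves the arm, as the interface text tells. Its arguments: {"type":"object","properties":{"plan":{"type":"array"},"force":{"type":"number"}},"required":["plan"]}

```bash
mkdir -p pics; ls
python3 - <<'E'
from workcell import env
import cv2
for n in ("side","top"):
    p,d=env.read_camera(n); cv2.imwrite(f"pics/{n}0.png",p[:,:,::-1])
    c=env.calibration(n); print(n,c)
for t in ["ring_block","station","blow_grip","lever","lever_tip","wood_case","tumbler","ring_gauge","gate_left","gate_right"]:
    for n in ("side","top"):
        print(t,n,[(r["score"],[round(x) for x in r["xyz"]]) for r in env.recognise(t,n)])
print(env.state())
E
```

```text
pics
side {'vertical_fov': 44.040344629991026, 'cx': 325.0417837837904, 'cy': 203.31203457205189, 'R': array([[ 0.97200681, -0.2347957 ,  0.0085876 ],
       [-0.16258156, -0.69854213, -0.69685445],
       [ 0.16961723,  0.67595108, -0.71716116]]), 't': array([-526.05726061,  242.11363286,  987.92224752])}
top {'vertical_fov': 44.27849057340717, 'cx': 313.70300024986557, 'cy': 200.24112166671563, 'R': array([[-0.0288757 , -0.99939276, -0.01950164],
       [-0.99455471,  0.03067941, -0.0995977 ],
       [ 0.10013552,  0.01651949, -0.99483666]]), 't': array([ 113.43377443,  581.8138063 , 1141.47511979])}
ring_block side [(0.93, [365, 168, 22]), (0.82, [339, -70, 20]), (0.65, [336, 49, 22]), (0.57, [400, -160, 19]), (0.56, [470, -7, 20])]
ring_block top [(0.96, [469, 2, 23]), (0.87, [402, -152, 21]), (0.82, [331, -59, 18]), (0.79, [370, 179, 20]), (0.73, [336, 59, 22])]
station side [(0.75, [594, 3, 4])]
station top [(0.94, [583, 2, 5]), (0.46, [762, -140, 11])]
blow_grip side [(0.67, [588, -165, 25]), (0.37, [598, 6, 3]), (0.36, [565, -166, 76]), (0.32, [580, 18, 35])]
blow_grip top [(
[... 552 characters left out ...]
gate_right top [(0.37, [582, -9, 40])]
{'t': 1.1, 'q': array([-1.24902820e+00,  4.23099025e-01,  1.62991763e+00, -2.11796999e-05,
        1.08862002e+00, -1.90109650e-02]), 'dq': array([ 1.14114845e-03,  1.20133194e-03,  2.46205757e-04,  6.31377592e-06,
       -5.17234831e-04,  7.02287686e-04]), 'effort': array([-1.26213192e-03, -5.44596148e+01, -2.74043852e+01,  6.40981109e-02,
        1.68157532e-02, -2.87762509e-05]), 'tcp_pos': array([ 208.89027797, -589.02337747,  222.66873179]), 'orientation': array([-1.18682632,  1.57074848,  2.29555525]), 'force': array([0.29163184, 0.46833389, 0.25023581]), 'ft_torque': array([-0.06672421, -0.03124263,  0.00809727]), 'grip_width': 87.85447456585372}
```

View pics/side0.png

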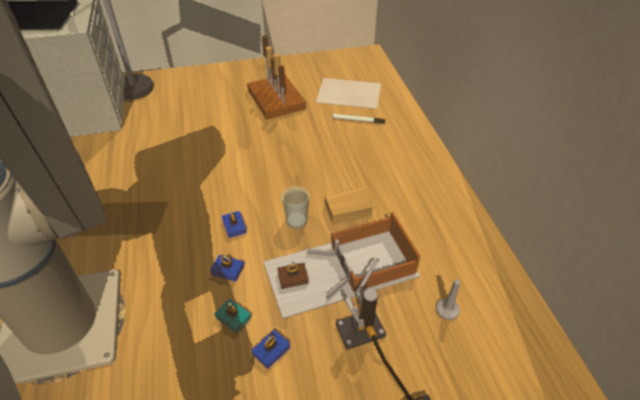

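View pics/top0.png

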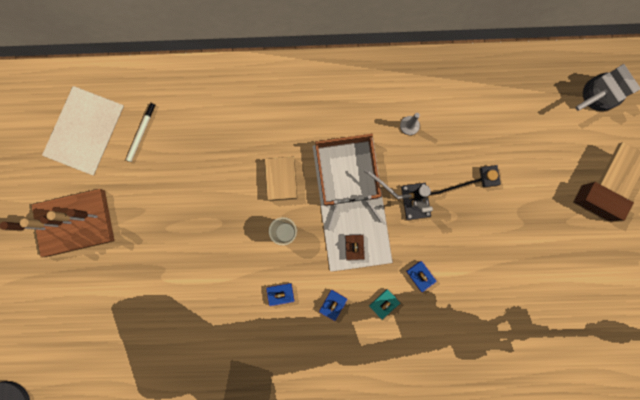

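```bash
cat > h.py <<'E'
import numpy as np, cv2
from workcell import env
def K(n):
    c=env.calibration(n); f=200/np.tan(np.radians(c["vertical_fov"])/2)
    return np.array([[f,0,c["cx"]],[0,f,c["cy"]],[0,0,1.]]),c["R"],c["t"]
def proj(n,X):
    k,R,t=K(n); p=(R@np.atleast_2d(X).T).T+t; p=p@k.T; return p[:,:2]/p[:,2:]
def cloud(n,d):
    k,R,t=K(n); v,u=np.mgrid[0:400,0:640]
    P=np.stack([(u-k[0,2])/k[0,0]*d,(v-k[1,2])/k[1,1]*d,d],-1)
    return (P-t)@R
def rect(n,p,z,x0,x1,y0,y1,s):
    # output: rows = x descending, cols = y descending; s px/mm
    k,R,t=K(n)
    src=np.float32(proj(n,[[x1,y1,z],[x1,y0,z],[x0,y0,z],[x0,y1,z]]))
    w,h=int((y1-y0)*s),int((x1-x0)*s)
    H=cv2.getPerspectiveTransform(src,np.float32([[0,0],[w,0],[w,h],[0,h]]))
    return cv2.warpPerspective(p,H,(w,h),flags=cv2.INTER_CUBIC)
E
python3 - <<'E'
from h import *
p,d=env.read_camera("top"); np.savez("top0.npz",p=p,d=d)
im=rect("top",p,4,400,750,-220,120,1.7)
cv2.imwrite("pics/rect0.png",im[:,:,::-1]); print(im.shape)
p2,d2=env.read_camera("side"); np.savez("side0.npz",p=p2,d=d2)
cv2.imwrite("pics/sidez.png",cv2.resize(p2[190:360,250:480],None,fx=3.4,fy=3.4,interpolation=cv2.INTER_CUBIC)[:,:,::-1])
E
```

```text
(595, 578, 3)
```

View pics/rect0.png

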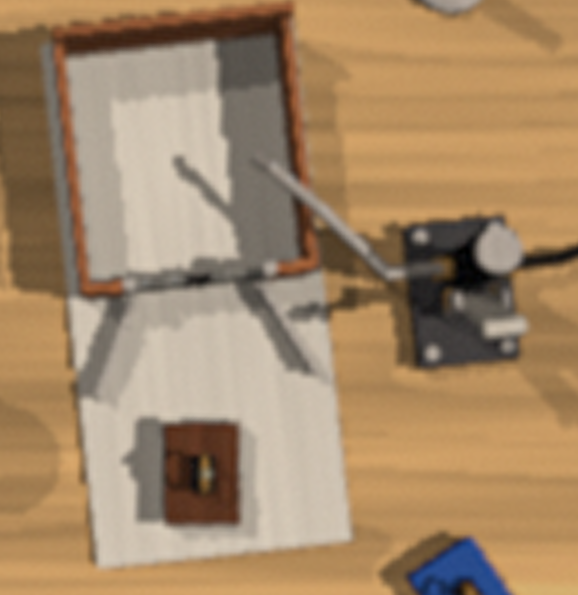

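View pics/sidez.png

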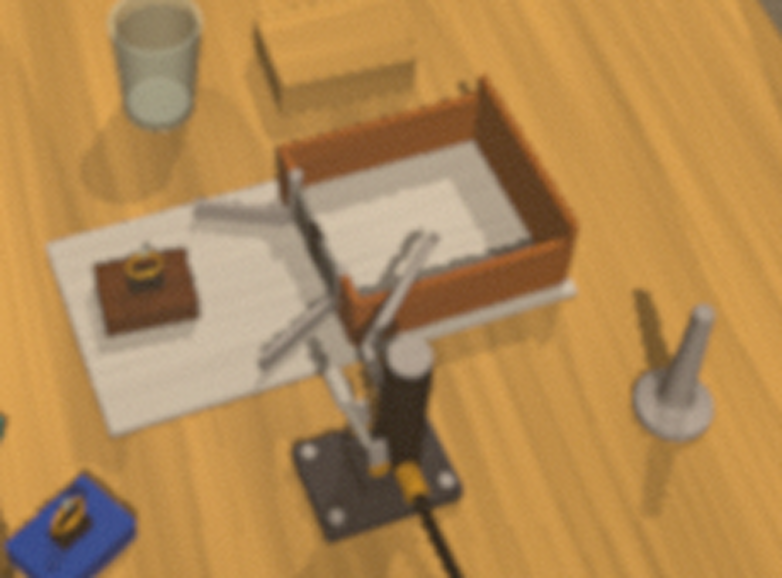

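Run:
```python
from h import *
from scipy.spatial.transform import Rotation as Ro
for n in ("top","side"):
    z=np.load(n+"0.npz"); p,d=z["p"].astype(int),z["d"]; P=cloud(n,d)
    nb=(abs(P[...,0]-470)<50)&(abs(P[...,1]-2)<45)&(d>0)
    brown=nb&(p[...,0]-p[...,2]>25)&(p.sum(-1)<300)&(abs(P[...,2]-24)<5)
    pts=P[brown][:,:2].astype(np.float32); print(n,"top face",len(pts),cv2.minAreaRect(pts),P[brown].mean(0))
    hi=nb&(P[...,2]>31); q=P[hi]; print("ring",len(q),q.mean(0) if len(q) else '',q.min(0),q.max(0))
    if len(q)>3:
        w,v=np.linalg.eigh(np.cov(q[:,:2].T)); print("axis",v[:,1],w)
    pl=(d>0)&(abs(P[...,0]-590)<200)&(abs(P[...,1]+10)<130)&(p.min(-1)>120)&(abs(P[...,2]-4)<3)
    print("plate z",np.median(P[pl][:,2]))
    # grip: upright top
    g=(d>0)&(abs(P[...,0]-595)<70)&(abs(P[...,1]+155)<50)
    t=g&(P[...,2]>118); print("upright top",P[t].mean(0),P[t].min(0),P[t].max(0))
    dark=g&(p.sum(-1)<150)&(abs(P[...,2]-14)<4); b=P[dark][:,:2].astype(np.float32)
    print("base",len(b),cv2.minAreaRect(b))
    l=g&(P[...,2]>95)&(P[...,0]<572); print("lever",t.sum(),l.sum(),P[l].mean(0),P[l].min(0),P[l].max(0))
p=np.load("top0.npz")["p"]
im=rect("top",p,14,540,650,-215,-105,5); cv2.imwrite("pics/grip0.png",im[:,:,::-1])
im=rect("top",p,24,430,520,-45,45,6); cv2.imwrite("pics/blk0.png",im[:,:,::-1])
s=env.state(); print(Ro.from_euler("xyz",s["orientation"]).as_matrix().round(3))
```

```text
top top face 378 ((471.3311767578125, 2.707551956176758), (58.0185546875, 42.869380950927734), 0.559634804725647) [471.32960185   2.88176279  24.89345204]
ring 49 [470.80120147   3.83027421  39.84249659] [456.90384953  -6.91273404  31.03494942] [485.63606702  13.20390692  63.73395136]
axis [-0.9741548  -0.22588144] [17.15478925 43.01506249]
plate z 4.685917429495299
upright top [ 584.19807023 -148.39541078  122.84075983] [ 544.78563114 -161.69214737  118.09226126] [ 599.52140496 -136.70349149  127.53428909]
base 115 ((577.908935546875, -145.62850952148438), (75.59149932861328, 53.15904235839844), 7.309755325317383)
lever 118 58 [ 549.84494939 -151.26749242  113.42119019] [ 543.07536608 -161.75935039   95.86449608] [ 557.65348873 -140.93150722  122.91133554]
side top face 405 ((469.3996276855469, -0.5502681732177734), (57.39985275268555, 46.112857818603516), 1.5309978723526) [468.67908081  -3.88756956  24.31353686]
ring 79 [ 4.70459766e+02 -2.51185822e-01  4.00569255e+01] [458.94912177  -7.86853253  31.00395807] [482.4729079    7.45587272  60.54174637]
axis [-0.99947213 -0.03248798] [11.01480119 40.91269352]
plate z 4.423862600746157
upright top [ 585.61228506 -151.74914769  122.67677355] [ 545.19277775 -165.62382198  118.01611847] [ 601.1356371  -137.68211112  126.46779675]
base 3 ((586.718017578125, -153.1170654296875), (0.5094896554946899, 52.35397720336914), 10.343743324279785)
lever 158 80 [ 548.8385925  -157.32097527  113.89356375] [ 542.58369556 -167.04938608   97.00526976] [ 557.02009586 -142.97129505  119.34147   ]
[[-0.     0.334 -0.942]
 [-0.    -0.942 -0.334]
 [-1.     0.     0.   ]]
```

View pics/grip0.png

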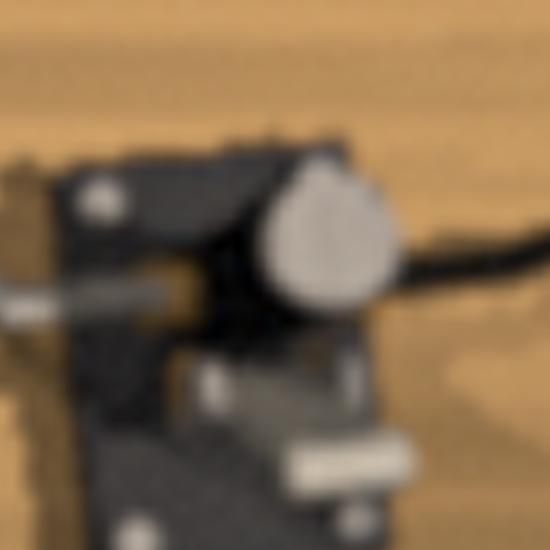

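View pics/blk0.png

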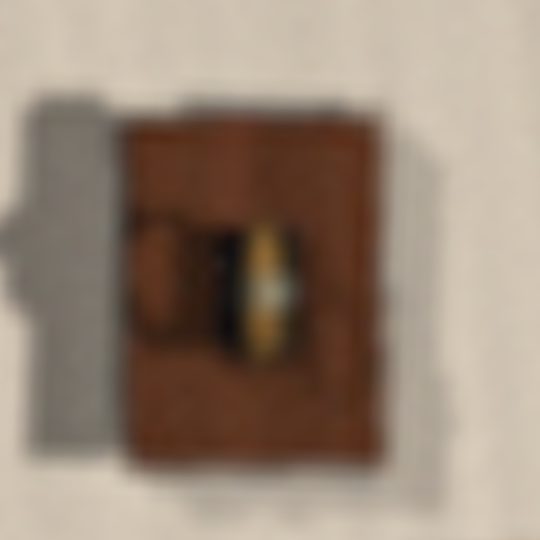

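```bash
cat >> h.py <<'E'
def onz(n,uv,z):
    k,R,t=K(n); r=R.T@np.linalg.inv(k)@np.array([uv[0],uv[1],1.]); c=-R.T@t
    return c+r*(z-c[2])/r[2]
E
python3 - <<'E'
from h import *
for a in ([48,245],[112,435],[577,292]):
    print(onz("side",[250+a[0]/3.4-.35,190+a[1]/3.4-.35],4).round(1))
for n in ("top","side"):
    z=np.load(n+"0.npz"); p,d=z["p"].astype(int),z["d"]; P=cloud(n,d)
    g=(d>0)&(abs(P[...,0]-595)<40)&(abs(P[...,1]+155)<40)&(P[...,2]>119)&(P[...,0]>570)
    q=P[g]; print(n,(q.min(0)+q.max(0))/2,np.median(q,0),q.min(0),q.max(0))
E
```

```text
[416.   60.4   4. ]
[431.7 -88.2   4. ]
[738.9 -53.9   4. ]
top [ 588.47388371 -148.36882198  123.36296213] [ 588.18835552 -147.76218499  123.38395644] [ 577.42636246 -160.03415248  119.19163517] [ 599.52140496 -136.70349149  127.53428909]
side [ 588.88499786 -150.26134678  122.73818944] [ 588.4698293  -151.27123016  123.38675673] [ 576.63435862 -162.84058243  119.00858214] [ 601.1356371  -137.68211112  126.46779675]
```

```bash
cat >> h.py <<'E'
from scipy.spatial.transform import Rotation as Ro
def plan(pos,th):
    """tool down, tool y=(sin th,-cos th): shift & rotvec in tool axes"""
    s=env.state(); R=Ro.from_euler("xyz",s["orientation"])
    y=np.array([np.sin(th),-np.cos(th),0]); x=np.array([0,0,-1.]); T=Ro.from_matrix(np.stack([x,y,np.cross(x,y)],1))
    print("shift",R.inv().apply(np.array(pos)-s["tcp_pos"]).round(1),"rot",(R.inv()*T).as_rotvec().round(3))
def st():
    s=env.state(); print("t",round(s["t"],2),s["tcp_pos"].round(1),"F",s["force"].round(1),"w",round(s["grip_width"],1))
E
python3 - <<'E'
from h import *
plan([470.5,1.3,110],0.01)
E
```

```text
shift [ 112.7 -468.9 -443.9] rot [ 0.331  0.    -0.   ]
```

>>> {"name": "arm_command", "arguments": {"plan": [[45,[112.7,-468.9,-443.9],[0.331,0,0]],[45,[112.7,-468.9,-443.9],[0.331,0,0]],[45,[112.7,-468.9,-443.9],[0.331,0,0]],[45,[112.7,-468.9,-443.9],[0.331,0,0]],[45,[112.7,-468.9,-443.9],[0.331,0,0]],[45,[112.7,-468.9,-443.9],[0.331,0,0]],[45,[112.7,-468.9,-443.9],[0.331,0,0]],[45,[112.7,-468.9,-443.9],[0.331,0,0]],[45,[112.7,-468.9,-443.9],[0.331,0,0]],[45,[112.7,-468.9,-443.9],[0.331,0,0]],[45,[112.7,-468.9,-443.9],[0.331,0,0]],[45,[112.7,-468.9,-443.9],[0.331,0,0]],[45,[112.7,-468.9,-443.9],[0.331,0,0]],[45,[112.7,-468.9,-443.9],[0.331,0,0]],[45,[112.7,-468.9,-443.9],[0.331,0,0]],[45,[112.7,-468.9,-443.9],[0.331,0,0]],[45,[112.7,-468.9,-443.9],[0.331,0,0]],[45,[112.7,-468.9,-443.9],[0.331,0,0]]]}}

```text
t: 3.0
tcp_pos: [470.3, 0.0, 110.3]
orientation: [2.828, 1.571, -0.306]
force: [-0.2, 0.4, 0.2]
grip_width: 44.9
```

Run:
```python
from h import *
p,d=env.read_camera("side"); cv2.imwrite("pics/s1.png",cv2.resize(p[150:330,200:440],None,fx=3.2,fy=3.2,interpolation=cv2.INTER_CUBIC)[:,:,::-1])
st(); plan([470.5,1.3,110],0.01); plan([470.5,1.3,33],0.01)
```

```text
t 3.05 [4.704e+02 1.000e-01 1.103e+02] F [-0.4  1.  -0.2] w 44.9
shift [ 0.3 -1.2 -0.1] rot [-0.002 -0.    -0.   ]
shift [77.3 -1.2 -0.1] rot [-0.002 -0.    -0.   ]
```

View pics/s1.png

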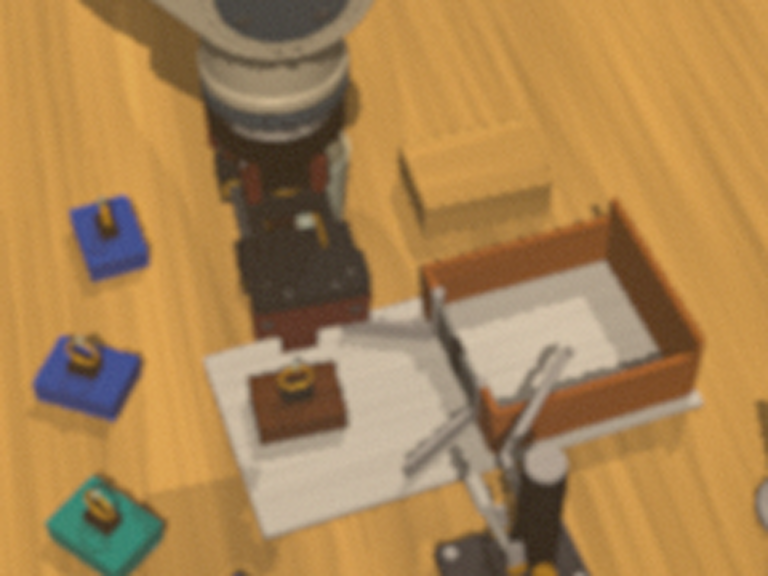

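>>> {"name": "arm_command", "arguments": {"plan": [[45,[30,-1.2,0],[0,0,0]],[45,[55,-1.2,0],[0,0,0]],[45,[70,-1.2,0],[0,0,0]],[45,[77,-1.2,0],[0,0,0]],[45,[77,-1.2,0],[0,0,0]]]}}

```text
t: 3.55
tcp_pos: [470.0, 2.0, 32.5]
orientation: [-0.019, 1.569, 3.131]
force: [-0.3, 0.1, 0.6]
grip_width: 45.1
```

Run:
```python
from h import *
st()
p,d=env.read_camera("side"); cv2.imwrite("pics/s2.png",cv2.resize(p[150:330,200:440],None,fx=3.2,fy=3.2,interpolation=cv2.INTER_CUBIC)[:,:,::-1])
```

```text
t 3.55 [470.    2.   32.5] F [-0.3  0.1  0.6] w 45.1
```

View pics/s2.png

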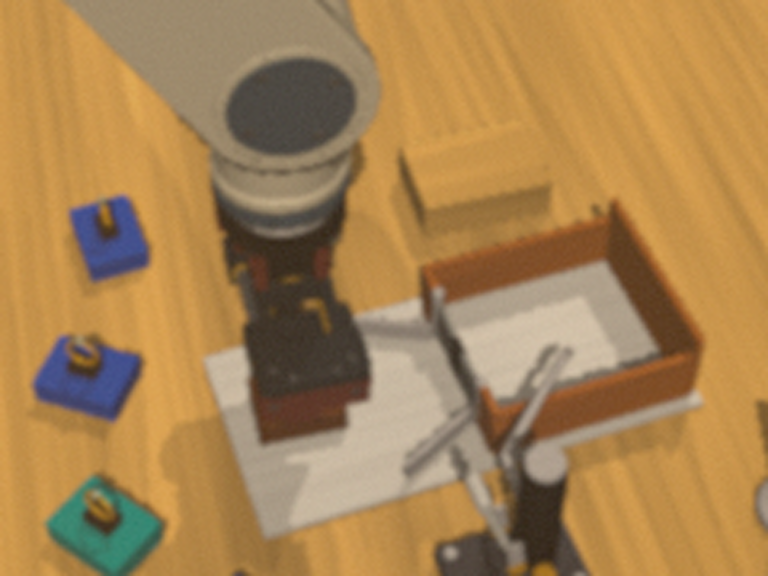

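Fingers sit around the ring, block unmoved. Close gently.

>>> {"name": "arm_command", "arguments": {"plan": [[0,[0,0,0],[0,0,0]],[0,[0,0,0],[0,0,0]],[0,[0,0,0],[0,0,0]],[0,[0,0,0],[0,0,0]],[0,[0,0,0],[0,0,0]],[0,[0,0,0],[0,0,0]],[0,[0,0,0],[0,0,0]],[0,[0,0,0],[0,0,0]]], "force": 12}}

```text
t: 4.4
tcp_pos: [470.6, 2.5, 33.0]
orientation: [-1.006, 1.571, 2.145]
force: [-0.1, -0.6, -0.1]
grip_width: 0.6
```

Run:
```python
from h import *
st()
o=np.array([583.1,3.8]); a=0.105; c,s=np.cos(a),np.sin(a)
for X in (-80,-60,0,40,85):
    print(X); plan([o[0]+c*X,o[1]+s*X,33],a)
t=env.state()["tcp_pos"][:2]-o; print("in station",c*t[0]+s*t[1],-s*t[0]+c*t[1])
```

```text
t 4.4 [470.6   2.5  33. ] F [-0.1 -0.6 -0.1] w 0.6
-80
shift [ -0.    7.4 -32.9] rot [-0.095  0.     0.   ]
-60
shift [ -0.    5.5 -52.8] rot [-0.095  0.     0.   ]
0
shift [  -0.    -0.2 -112.6] rot [-0.095  0.     0.   ]
40
shift [  -0.    -4.  -152.4] rot [-0.095  0.     0.   ]
85
shift [  -0.    -8.3 -197.2] rot [-0.095  0.     0.   ]
in station -112.06615583550546 10.490999304693371
```

Run:
```python
from h import *
p,d=env.read_camera("side"); a=cv2.resize(p[230:310,250:350],None,fx=6,fy=6,interpolation=cv2.INTER_CUBIC)[:,:,::-1]
cv2.imwrite("pics/s3.png",a)
P=cloud("side",d);nb=(abs(P[...,0]-470)<50)&(abs(P[...,1]-2)<45)&(d>0)
pi=p.astype(int)
b=nb&(pi[...,0]-pi[...,2]>25)&(pi.sum(-1)<300)&(abs(P[...,2]-24)<5); print(b.sum(),cv2.minAreaRect(P[b][:,:2].astype(np.float32)))
p,d=env.read_camera("top"); cv2.imwrite("pics/t3.png",cv2.resize(p[200:290,300:410],None,fx=6,fy=6,interpolation=cv2.INTER_CUBIC)[:,:,::-1])
```

```text
138 ((461.2464294433594, -11.347358703613281), (36.172325134277344, 68.84822082519531), 54.1110954284668)
```

View pics/s3.png

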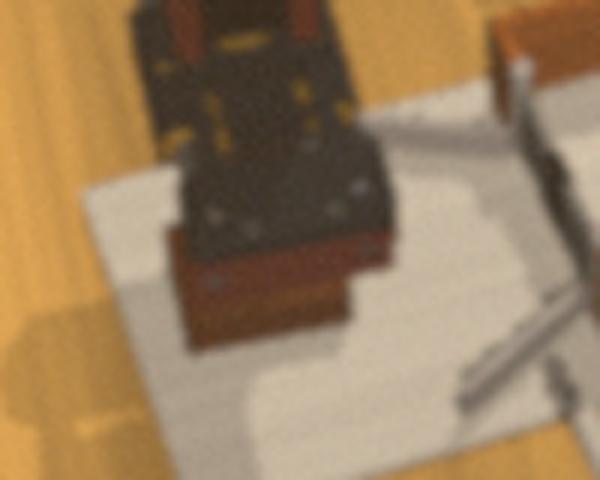

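View pics/t3.png

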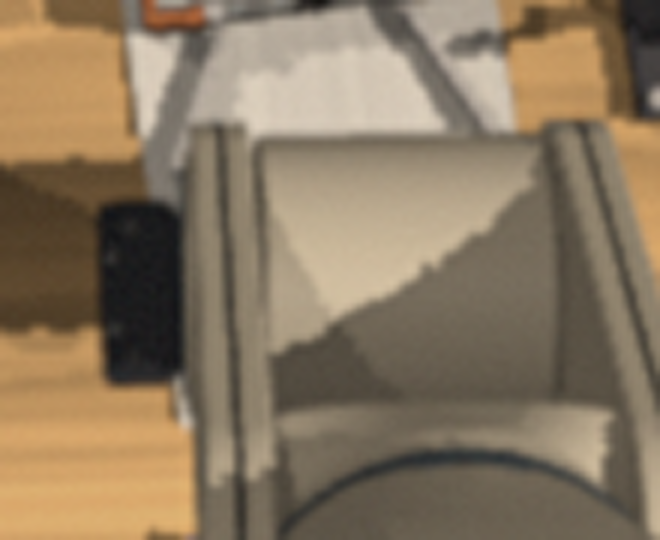

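>>> {"name": "arm_command", "arguments": {"plan": [[0,[0,1,-4],[0,0,0]],[0,[0,2,-9],[0,0,0]],[0,[0,3,-14],[0,0,0]],[0,[0,4,-20],[0,0,0]],[0,[0,4,-20],[0,0,0]]]}}

```text
t: 5.0
tcp_pos: [491.9, -1.5, 33.1]
orientation: [3.09, 1.569, -0.042]
force: [-0.5, -0.0, 0.4]
grip_width: 0.2
```

Run:
```python
from h import *
st()
p,d=env.read_camera("side"); a=cv2.resize(p[230:310,250:350],None,fx=6,fy=6,interpolation=cv2.INTER_CUBIC)[:,:,::-1]
cv2.imwrite("pics/s4.png",a)
st()
```

```text
t 5.0 [491.9  -1.5  33.1] F [-0.5 -0.   0.4] w 0.2
t 5.05 [491.2  -1.4  33. ] F [ 0.3  0.3 -0.3] w 0.2
```

View pics/s4.png

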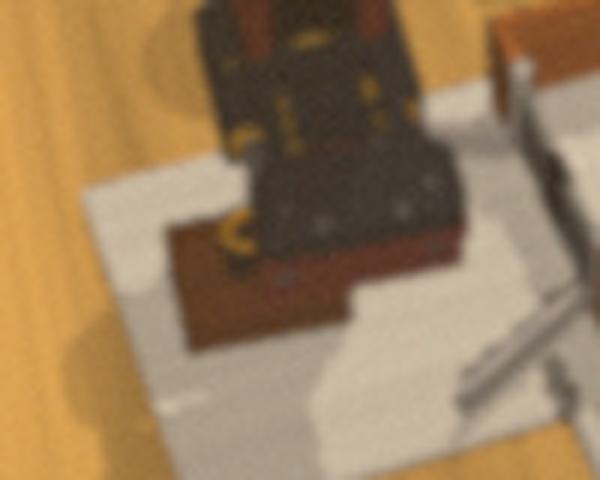

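Run:
```python
from h import *
for uv in ([292.3,267.6],[289.8,268.8]):
    print(onz("side",uv,46).round(1))
for z in (24,35,46,59): print(z, onz("top",[355.3,246],z).round(1))
p,d=env.read_camera("side"); np.savez("s4.npz",p=p,d=d)
P=cloud("side",d)
nb=(abs(P[...,0]-470)<35)&(abs(P[...,1])<25)&(P[...,2]>30)&(P[...,2]<70)
for v,u in np.argwhere(nb): print(u,v,P[v,u].round(0),p[v,u])
```

```text
[470.1  -1.1  46. ]
[464.4  -3.   46. ]
24 [473.6   0.7  24. ]
35 [473.5   1.4  35. ]
46 [473.5   2.1  46. ]
59 [473.4   3.   59. ]
290 265 [466.   1.  54.] [135 101  53]
291 265 [468.  -0.  55.] [98 76 41]
288 266 [462.   1.  52.] [140  99  50]
289 266 [463.  -1.  54.] [143 100  45]
290 266 [466.   0.  51.] [122  85  41]
288 267 [461.  -1.  50.] [136  94  36]
289 267 [463.  -2.  51.] [118  81  36]
287 268 [459.   0.  46.] [131  91  33]
288 268 [461.  -2.  48.] [127  89  35]
287 269 [459.  -0.  44.] [127  88  39]
288 269 [461.   1.  42.] [127  91  38]
289 269 [464.   6.  34.] [107  78  35]
290 269 [466.   6.  33.] [93 68 35]
291 269 [468.   6.  32.] [83 60 35]
288 270 [461.   0.  39.] [132  95  43]
289 270 [463.   0.  38.] [127  89  40]
290 270 [465.  -0.  38.] [122  87  37]
291 270 [467.   2.  35.] [112  82  39]
288 271 [461.   2.  33.] [103  75  35]
289 271 [463.  -1.  37.] [117  86  42]
290 271 [465.   0.  34.] [123  90  41]
291 271 [467.   1.  32.] [114  82  34]
288 272 [460.  -1.  34.] [76 56 38]
289 272 [463.   0.  31.] [83 65 38]
290 272 [465.  -1.  32.] [92 70 40]
291 272 [466.  -3.  34.] [89 67 39]
288 273 [460.  -3.  33.] [70 54 37]
289 273 [462.  -4.  33.] [63 52 39]
290 273 [464.  -6.  36.] [65 52 38]
291 273 [466.  -5.  34.] [67 51 37]
292 273 [468.  -5.  32.] [73 53 36]
288 274 [460.  -4.  30.] [73 51 40]
289 274 [462.  -6.  32.] [65 52 37]
291 274 [466.  -6.  31.] [69 55 41]
```

Run:
```python
from h import *
for X in ([470,0,110],[470,-22,110],[470,22,110],[470,-89,190],[470,2,33],[491,-1.5,33],[491,-1.5,52]): 
    u=proj("side",X)[0]; print(X,u.round(1),"s1",((u-[200,150])*3.2).round(),"s4",((u-[250,230])*6).round())
z=np.load("s4.npz"); p,d=z["p"],z["d"]; P=cloud("side",d)
m=(abs(P[...,0]-491)<120)&(abs(P[...,1])<120)&(P[...,2]>60)&(P[...,2]<330)&(d>0)
q=P[m]
for lo in range(60,330,20):
    s=q[(q[:,2]>=lo)&(q[:,2]<lo+20)]
    if len(s): print(lo,len(s),s.min(0).round(),s.max(0).round())
```

```text
[470, 0, 110] [290.9 247.8] s1 [291. 313.] s4 [245. 107.]
[470, -22, 110] [293.  256.3] s1 [298. 340.] s4 [258. 158.]
[470, 22, 110] [288.9 239.6] s1 [284. 287.] s4 [233.  58.]
[470, -89, 190] [298.5 257.5] s1 [315. 344.] s4 [291. 165.]
[470, 2, 33] [292.2 270.2] s1 [295. 385.] s4 [253. 241.]
[491, -1.5, 33] [302.3 269.6] s1 [327. 383.] s4 [314. 238.]
[491, -1.5, 52] [302.1 264.2] s1 [327. 365.] s4 [312. 205.]
60 78 [ 580. -114.   60.] [611. -67.  68.]
100 91 [457. -84. 112.] [524.  72. 120.]
120 543 [457. -90. 120.] [524.  73. 140.]
140 985 [457. -92. 140.] [524.  84. 160.]
160 153 [468. -92. 160.] [514.   1. 180.]
180 28 [458. -21. 180.] [522. -14. 200.]
200 335 [453. -42. 202.] [525.   2. 220.]
220 191 [451. -43. 220.] [529.  -1. 240.]
240 345 [451. -43. 240.] [529.   2. 260.]
260 234 [453. -41. 260.] [523.  -0. 278.]
280 10 [475. -61. 298.] [498. -58. 300.]
300 263 [451. -66. 300.] [527. -58. 320.]
320 222 [445. -67. 320.] [530. -58. 330.]
```

>>> {"name": "arm_command", "arguments": {"plan": [[0,[-25,0,0],[0,0,0]],[0,[-50,0,0],[0,0,0]],[0,[-80,0,0],[0,0,0]],[0,[-80,0,0],[0,0,0]]]}}

```text
t: 5.5
tcp_pos: [492.6, -1.3, 116.0]
orientation: [3.11, 1.565, -0.022]
force: [-0.3, -0.6, -0.0]
grip_width: 0.5
```

Run:
```python
from h import *
p,d=env.read_camera("side"); st(); np.savez("s5.npz",p=p,d=d)
cv2.imwrite("pics/s5.png",cv2.resize(p[200:310,240:370],None,fx=6,fy=5.4,interpolation=cv2.INTER_CUBIC)[:,:,::-1])
```

```text
t 5.55 [491.6  -1.3 114.4] F [-0.1 -0.6 -0.1] w 0.5
```

View pics/s5.png

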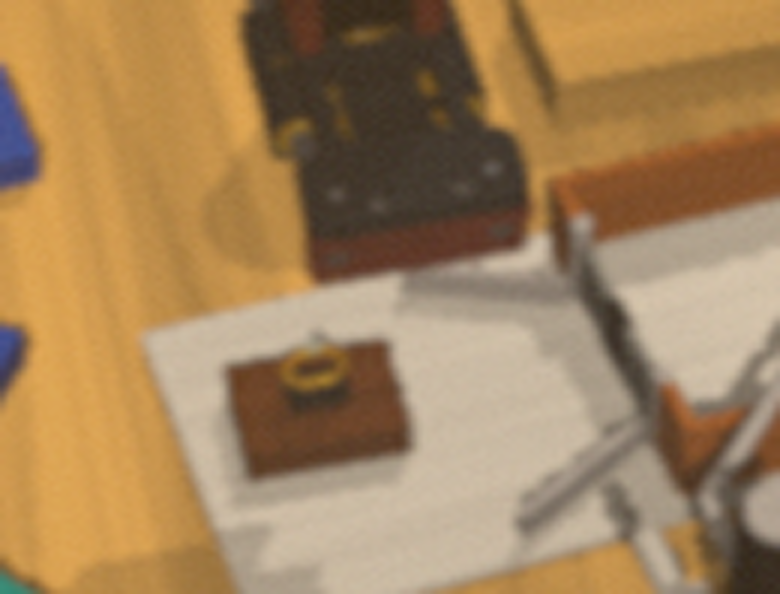

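Run:
```python
from h import *
plan([470.5,1.3,110],0.01);plan([470.5,1.3,10],0.01)
```

```text
shift [ 4.3 -2.8 21.1] rot [-0.    -0.004 -0.   ]
shift [104.3  -2.9  21.4] rot [-0.    -0.004 -0.   ]
```

>>> {"name": "arm_command", "arguments": {"plan": [[70,[0,-2.8,21],[0,0,0]],[70,[0,-2.8,21],[0,0,0]],[70,[0,-2.8,21],[0,0,0]],[70,[0,-2.8,21],[0,0,0]],[70,[0,-2.8,21],[0,0,0]],[70,[0,-2.8,21],[0,0,0]],[70,[0,-2.8,21],[0,0,0]],[70,[40,-2.8,21],[0,0,0]],[70,[70,-2.8,21],[0,0,0]],[70,[90,-2.8,21],[0,0,0]],[70,[103,-2.8,21],[0,0,0]],[70,[103,-2.8,21],[0,0,0]],[70,[103,-2.8,21],[0,0,0]]]}}

```text
t: 6.85
tcp_pos: [469.9, 1.3, 10.3]
orientation: [-3.125, 1.571, 0.026]
force: [0.3, 0.4, 0.3]
grip_width: 69.8
```

>>> {"name": "arm_command", "arguments": {"plan": [[30,[0,0,0],[0,0,0]],[30,[0,0,0],[0,0,0]],[30,[0,0,0],[0,0,0]],[30,[0,0,0],[0,0,0]],[30,[0,0,0],[0,0,0]],[30,[0,0,0],[0,0,0]]], "force": 12}}

```text
t: 7.45
tcp_pos: [469.9, 1.3, 10.5]
orientation: [3.119, 1.57, -0.012]
force: [0.0, 1.0, 6.6]
grip_width: 44.0
```

Run:
```python
from h import *
st(); p,d=env.read_camera("side"); st()
cv2.imwrite("pics/s6.png",cv2.resize(p[200:310,240:370],None,fx=6,fy=5.4,interpolation=cv2.INTER_CUBIC)[:,:,::-1])
o=np.array([583.1,3.8]); a=0.105; c,s=np.cos(a),np.sin(a)
for X in (-100,-80):
    print(X); plan([o[0]+c*X,o[1]+s*X,10],a)
```

```text
t 7.45 [469.9   1.3  10.5] F [0.  1.  6.6] w 44.0
t 7.5 [470.    1.3  10.5] F [-1.   1.1  7.3] w 43.9
-100
shift [  0.5   8.1 -13.6] rot [-0.095 -0.001 -0.   ]
-80
shift [  0.6   6.2 -33.5] rot [-0.095 -0.001 -0.   ]
```

View pics/s6.png

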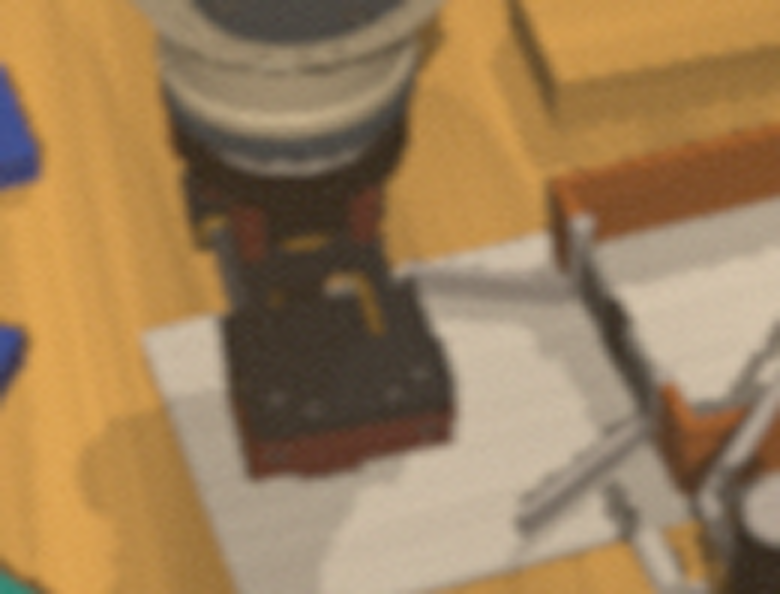

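>>> {"name": "arm_command", "arguments": {"plan": [[30,[0,2,-5],[-0.03,0,0]],[30,[0,4,-10],[-0.06,0,0]],[30,[0,6,-15],[-0.095,0,0]],[30,[0,7,-20],[-0.095,0,0]],[30,[0,7,-24],[-0.095,0,0]],[30,[0,7,-24],[-0.095,0,0]],[30,[0,7,-24],[-0.095,0,0]],[70,[0,7,-24],[-0.095,0,0]],[70,[0,7,-24],[-0.095,0,0]],[70,[0,7,-24],[-0.095,0,0]],[70,[0,7,-24],[-0.095,0,0]],[70,[0,7,-24],[-0.095,0,0]],[70,[-30,7,-24],[-0.095,0,0]],[70,[-70,7,-24],[-0.095,0,0]],[70,[-100,7,-24],[-0.095,0,0]],[70,[-100,7,-24],[-0.095,0,0]]]}}

```text
t: 9.1
tcp_pos: [496.3, -5.6, 113.5]
orientation: [3.005, 1.564, -0.032]
force: [-0.7, 0.7, 0.2]
grip_width: 69.8
```

Run:
```python
from h import *
p,d=env.read_camera("side"); st(); np.savez("s7.npz",p=p,d=d)
cv2.imwrite("pics/s7.png",cv2.resize(p[200:310,240:370],None,fx=6,fy=5.4,interpolation=cv2.INTER_CUBIC)[:,:,::-1])
P=cloud("side",d);nb=(abs(P[...,0]-495)<50)&(abs(P[...,1]-2)<45)&(d>0)
pi=p.astype(int)
b=nb&(pi[...,0]-pi[...,2]>25)&(pi.sum(-1)<300)&(abs(P[...,2]-24)<5); print(b.sum(),cv2.minAreaRect(P[b][:,:2].astype(np.float32)))
o=np.array([583.1,3.8]); a=0.105; c,s=np.cos(a),np.sin(a)
t=env.state()["tcp_pos"][:2]-o; print("in station",c*t[0]+s*t[1],-s*t[0]+c*t[1])
```

```text
t 9.15 [495.1  -5.5 111.8] F [ 0.9 -1.2  0.3] w 70.0
403 ((492.0830993652344, -6.527463912963867), (57.519020080566406, 46.07600021362305), 5.141382694244385)
in station -88.48652557944403 -0.07341604233671539
```

View pics/s7.png

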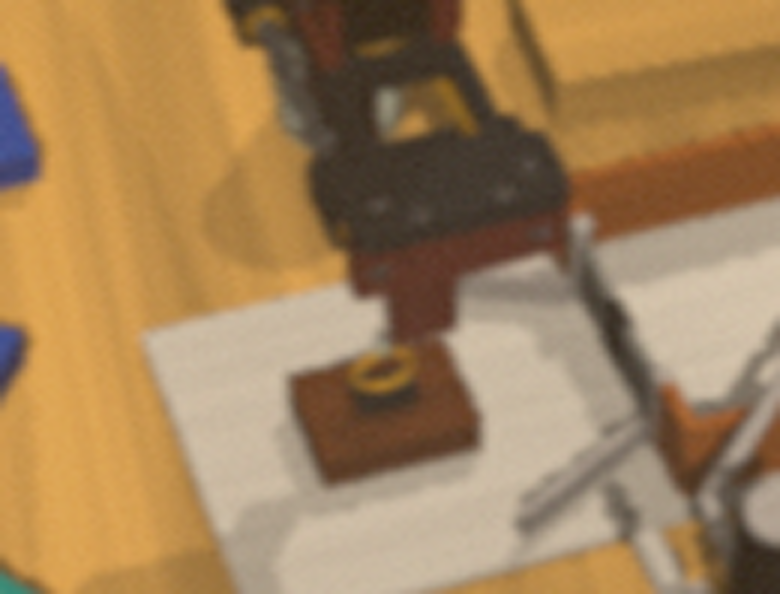

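Run:
```python
from h import *
o=np.array([583.1,3.8]); a=0.105; c,s=np.cos(a),np.sin(a)
for X,z in ((-146,100),(-146,10),(45,10)):
    plan([o[0]+c*X,o[1]+s*X,z],a)
```

```text
shift [11.5 -0.1 57.6] rot [-0.    -0.004 -0.001]
shift [ 1.015e+02 -1.000e-01  5.800e+01] rot [-0.    -0.004 -0.001]
shift [ 102.3   -0.2 -133. ] rot [-0.    -0.004 -0.001]
```

>>> {"name": "arm_command", "arguments": {"plan": [[14,[0,0,30],[0,0,0]],[14,[0,0,58],[0,0,0]],[14,[0,0,58],[0,0,0]],[14,[0,0,58],[0,0,0]],[14,[0,0,58],[0,0,0]],[14,[0,0,58],[0,0,0]],[14,[0,0,58],[0,0,0]],[14,[40,0,58],[0,0,0]],[14,[75,0,58],[0,0,0]],[14,[93,0,58],[0,0,0]],[14,[101,0,58],[0,0,0]],[14,[101,0,58],[0,0,0]]], "force": 40}}

```text
t: 10.35
tcp_pos: [435.6, -11.5, 8.2]
orientation: [-0.159, 1.569, 3.088]
force: [0.5, -0.5, -0.2]
grip_width: 14.0
```

Run:
```python
from h import *
p,d=env.read_camera("side"); st()
cv2.imwrite("pics/s8.png",cv2.resize(p[200:310,240:370],None,fx=6,fy=5.4,interpolation=cv2.INTER_CUBIC)[:,:,::-1])
o=np.array([583.1,3.8]); a=0.105; c,s=np.cos(a),np.sin(a)
plan([o[0]+c*45,o[1]+s*45,10],a)
```

```text
t 10.4 [436.2 -11.6   9. ] F [0.2 0.7 1.2] w 14.1
shift [-1.100e+00  1.000e-01 -1.927e+02] rot [-0.  0.  0.]
```

View pics/s8.png

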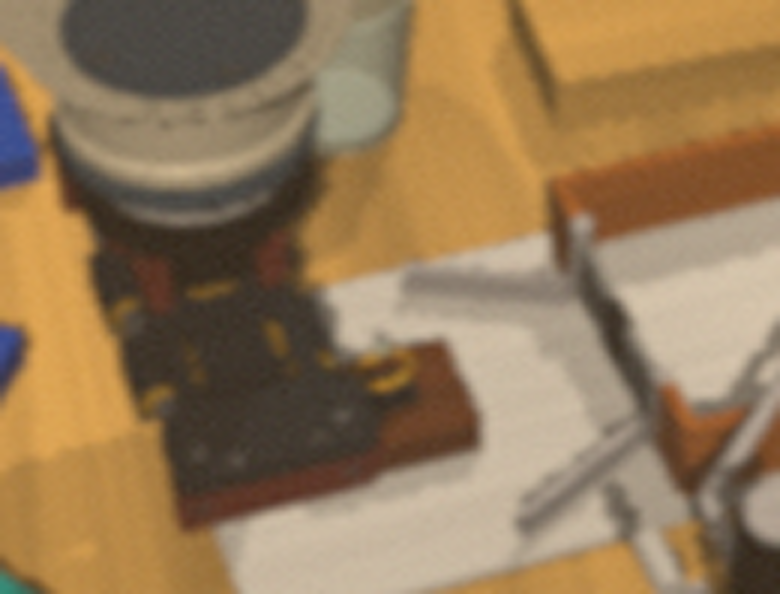

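>>> {"name": "arm_command", "arguments": {"plan": [[14,[0,0,-6],[0,0,0]],[14,[0,0,-12],[0,0,0]],[14,[0,0,-18],[0,0,0]],[14,[0,0,-26],[0,0,0]],[14,[0,0,-34],[0,0,0]],[14,[0,0,-42],[0,0,0]],[14,[0,0,-50],[0,0,0]],[14,[0,0,-58],[0,0,0]],[14,[0,0,-66],[0,0,0]],[14,[0,0,-74],[0,0,0]],[14,[0,0,-80],[0,0,0]],[14,[0,0,-86],[0,0,0]],[14,[0,0,-92],[0,0,0]],[14,[0,0,-98],[0,0,0]],[14,[0,0,-104],[0,0,0]],[14,[0,0,-110],[0,0,0]],[14,[0,0,-114],[0,0,0]],[14,[0,0,-114],[0,0,0]]]}}

```text
t: 12.2
tcp_pos: [550.8, 0.4, 9.2]
orientation: [3.03, 1.569, -0.007]
force: [0.2, 0.7, -0.4]
grip_width: 14.0
```

Run:
```python
from h import *
p,d=env.read_camera("side"); st()
cv2.imwrite("pics/s9.png",cv2.resize(p[200:310,260:400],None,fx=5.5,fy=5.4,interpolation=cv2.INTER_CUBIC)[:,:,::-1])
o=np.array([583.1,3.8]); a=0.105; c,s=np.cos(a),np.sin(a)
plan([o[0]+c*45,o[1]+s*45,10],a)
p,d=env.read_camera("top"); cv2.imwrite("pics/t9.png",cv2.resize(p[120:290,290:430],None,fx=4,fy=3.5,interpolation=cv2.INTER_CUBIC)[:,:,::-1])
```

```text
t 12.25 [5.503e+02 4.000e-01 9.100e+00] F [ 0.4  0.4 -0.1] w 13.8
shift [ -0.7   0.  -78. ] rot [-0.    -0.002 -0.   ]
```

View pics/s9.png

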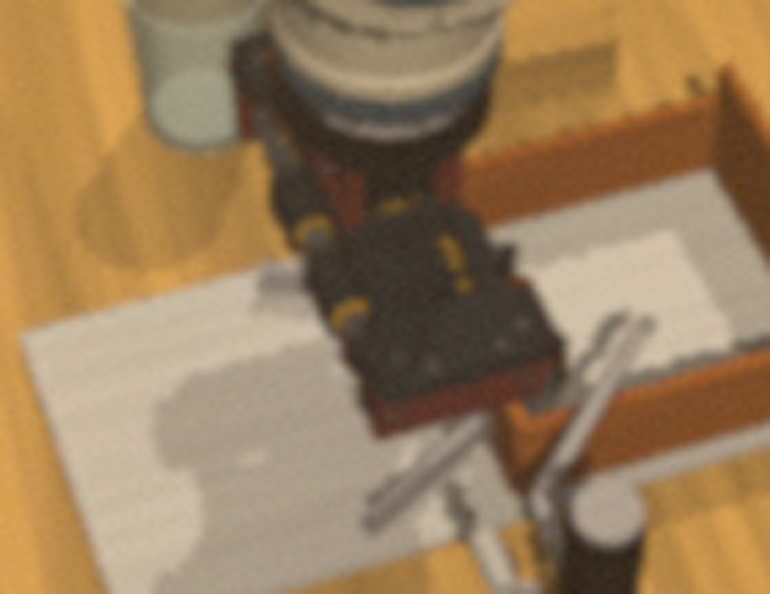

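View pics/t9.png

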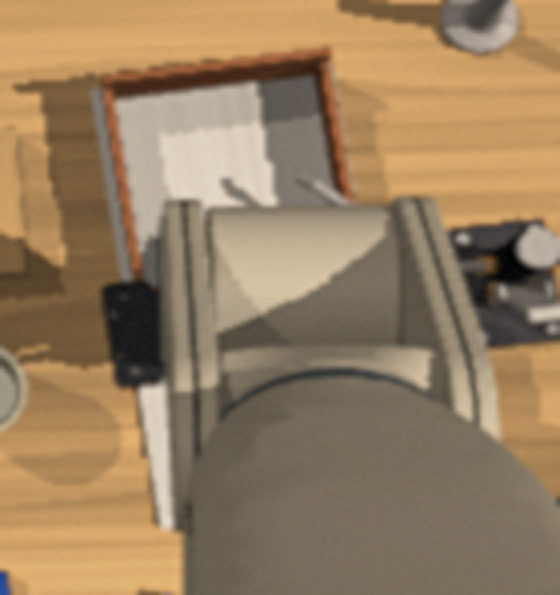

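>>> {"name": "arm_command", "arguments": {"plan": [[14,[0,0,-6],[0,0,0]],[14,[0,0,-12],[0,0,0]],[14,[0,0,-18],[0,0,0]],[14,[0,0,-26],[0,0,0]],[14,[0,0,-34],[0,0,0]],[14,[0,0,-42],[0,0,0]],[14,[0,0,-50],[0,0,0]],[14,[0,0,-57],[0,0,0]],[14,[0,0,-63],[0,0,0]],[14,[0,0,-68],[0,0,0]],[14,[0,0,-72],[0,0,0]],[14,[0,0,-75],[0,0,0]],[14,[0,0,-77],[0,0,0]],[14,[0,0,-78],[0,0,0]],[14,[0,0,-78],[0,0,0]]]}}

```text
t: 13.8
tcp_pos: [627.2, 8.5, 9.1]
orientation: [3.045, 1.57, 0.008]
force: [-0.0, -0.2, -0.2]
grip_width: 13.9
```

Run:
```python
from h import *
p,d=env.read_camera("side"); st()
cv2.imwrite("pics/s10.png",cv2.resize(p[200:310,290:430],None,fx=5.5,fy=5.4,interpolation=cv2.INTER_CUBIC)[:,:,::-1])
```

```text
t 13.85 [627.1   8.5   9.1] F [-0.2 -0.5  0.3] w 14.2
```

View pics/s10.png

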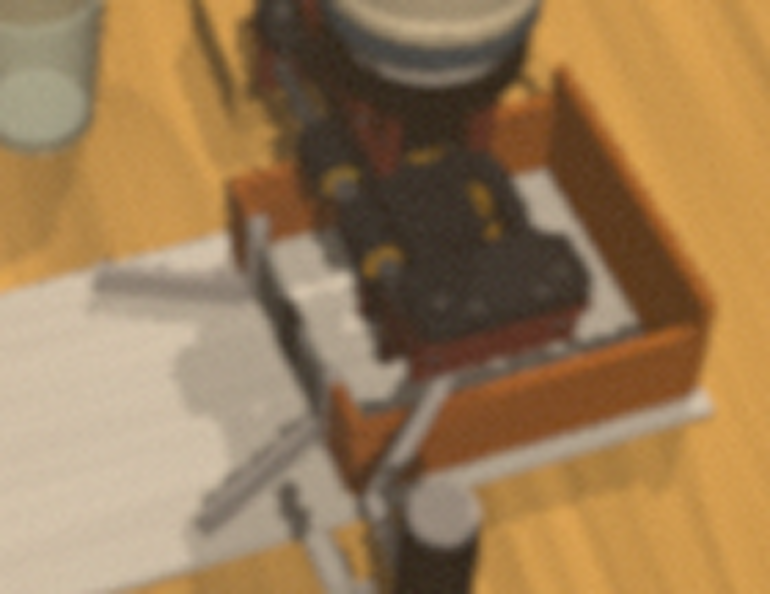

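>>> {"name": "arm_command", "arguments": {"plan": [[14,[-20,0,0],[0,0,0]],[14,[-60,0,0],[0,0,0]],[14,[-110,0,0],[0,0,0]],[14,[-160,0,0],[0,0,0]],[14,[-190,0,0],[0,0,0]],[14,[-190,0,0],[0,0,0]]]}}

```text
t: 14.45
tcp_pos: [630.0, 8.5, 204.6]
orientation: [3.036, 1.561, -0.001]
force: [-0.5, -1.0, 0.3]
grip_width: 14.2
```

Run:
```python
from h import *
p,d=env.read_camera("side"); st(); np.savez("s11.npz",p=p,d=d)
cv2.imwrite("pics/s11.png",cv2.resize(p[200:310,290:430],None,fx=5.5,fy=5.4,interpolation=cv2.INTER_CUBIC)[:,:,::-1])
P=cloud("side",d); pi=p.astype(int)
o=np.array([583.1,3.8,0]); a=0.105; c,s=np.cos(a),np.sin(a)
Q=(P-o)@np.array([[c,-s,0],[s,c,0],[0,0,1]])
b=(d>0)&(abs(Q[...,0]-75)<60)&(abs(Q[...,1])<55)&(pi[...,0]-pi[...,2]>20)&(pi.sum(-1)<300)&(abs(Q[...,2]-24)<5); print(b.sum(),cv2.minAreaRect(Q[b][:,:2].astype(np.float32)))
print(env.recognise("ring_block","side")[0]["xyz"] )
# grip axis angle: tool y along +/- station x
g=np.array([588.6,-149.5])
from scipy.spatial.transform import Rotation as Ro
for th in (a+np.pi/2,a-np.pi/2):
    for z in (200,93):
        C=-17; plan([g[0]+c*C,g[1]+s*C,z],th)
print(env.state()["q"])
```

```text
t 14.5 [628.3   8.5 201.7] F [-0.9  0.1 -0.1] w 14.0
335 ((83.38530731201172, -0.6498775482177734), (47.19327163696289, 58.28315734863281), 88.53075408935547)
[335.1, 45.1, 24.1]
shift [ -0.6 153.1  71.7] rot [-1.571e+00 -1.000e-03 -1.000e-03]
shift [106.4 153.1  71.8] rot [-1.571e+00 -1.000e-03 -1.000e-03]
shift [ -0.6 153.1  71.7] rot [ 1.571e+00 -1.000e-03  1.000e-03]
shift [106.4 153.1  71.8] rot [ 1.571e+00 -1.000e-03  1.000e-03]
[-5.43481196e-03  4.51329857e-01  1.64413505e+00  4.08107661e-05
  1.04465222e+00  1.46058071e+00]
```

View pics/s11.png

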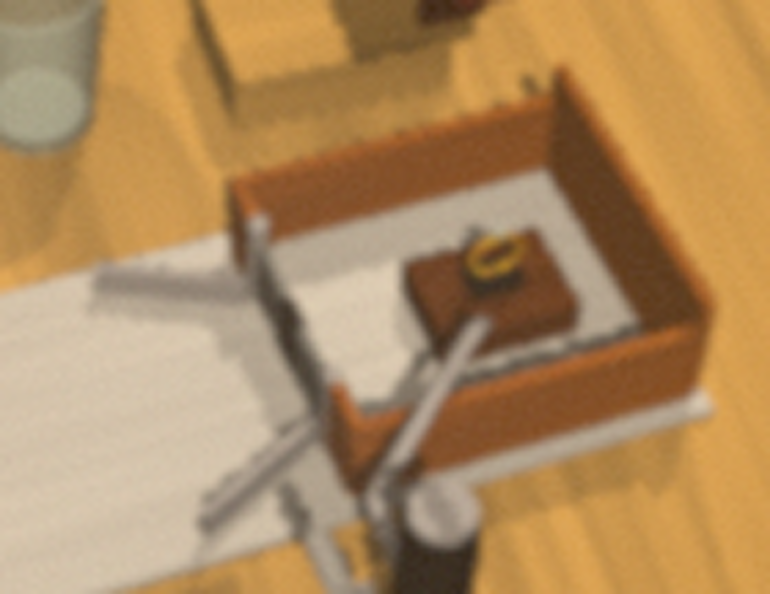

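>>> {"name": "arm_command", "arguments": {"plan": [[80,[0,153,72],[-1.571,0,0]],[80,[0,153,72],[-1.571,0,0]],[80,[0,153,72],[-1.571,0,0]],[80,[0,153,72],[-1.571,0,0]],[80,[0,153,72],[-1.571,0,0]],[80,[0,153,72],[-1.571,0,0]],[80,[0,153,72],[-1.571,0,0]],[80,[0,153,72],[-1.571,0,0]],[80,[0,153,72],[-1.571,0,0]],[80,[0,153,72],[-1.571,0,0]],[80,[0,153,72],[-1.571,0,0]],[80,[0,153,72],[-1.571,0,0]],[80,[0,153,72],[-1.571,0,0]],[80,[0,153,72],[-1.571,0,0]]], "force": 4.5}}

```text
t: 15.95
tcp_pos: [570.8, -151.0, 198.1]
orientation: [-1.957, 1.569, 2.859]
force: [-0.1, -0.3, -0.3]
grip_width: 80.2
```

Run:
```python
from h import *
p,d=env.read_camera("side"); st()
cv2.imwrite("pics/s12.png",cv2.resize(p[200:350,280:440],None,fx=4.5,fy=4,interpolation=cv2.INTER_CUBIC)[:,:,::-1])
a=0.105; c,s=np.cos(a),np.sin(a);g=np.array([588.6,-149.5])
for z in (200,93): plan([g[0]+c*-17,g[1]+s*-17,z],a+np.pi/2)
```

```text
t 16.0 [ 571.  -151.1  198.4] F [0.2 0.3 0.5] w 80.1
shift [-1.6  0.7  0.3] rot [-0.001 -0.     0.001]
shift [105.4   0.8   0.3] rot [-0.001 -0.     0.001]
```

View pics/s12.png

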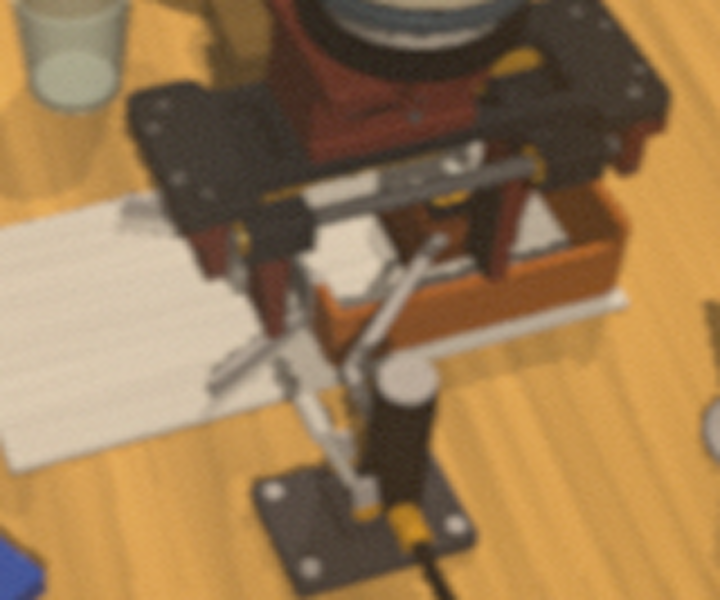

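>>> {"name": "arm_command", "arguments": {"plan": [[80,[30,0.7,0],[0,0,0]],[80,[60,0.7,0],[0,0,0]],[80,[85,0.7,0],[0,0,0]],[80,[100,0.7,0],[0,0,0]],[80,[105,0.7,0],[0,0,0]],[80,[105,0.7,0],[0,0,0]]]}}

```text
t: 16.6
tcp_pos: [571.9, -151.1, 93.7]
orientation: [-1.961, 1.57, 2.856]
force: [0.1, 0.5, -0.3]
grip_width: 79.7
```

Run:
```python
from h import *
p,d=env.read_camera("side"); st()
cv2.imwrite("pics/s13.png",cv2.resize(p[230:350,290:430],None,fx=5.5,fy=4.8,interpolation=cv2.INTER_CUBIC)[:,:,::-1])
```

```text
t 16.65 [ 572.5 -151.2   94.5] F [0.9 0.3 0.2] w 79.8
```

View pics/s13.png

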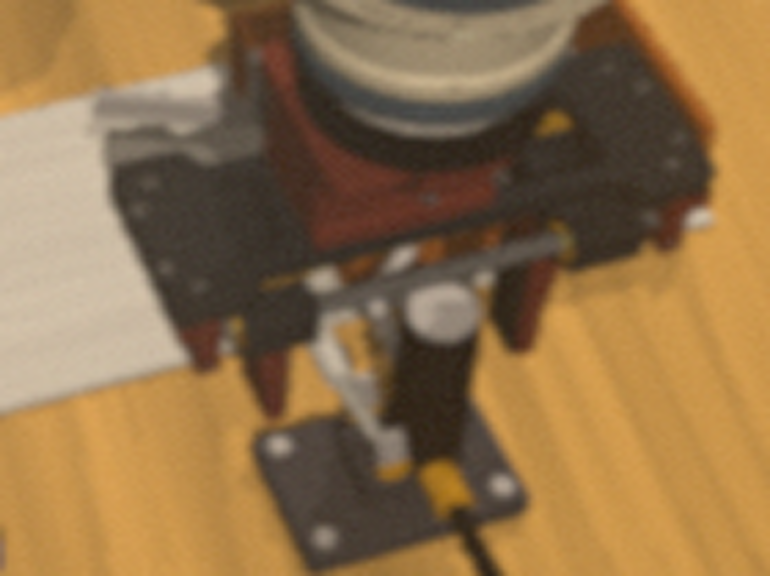

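>>> {"name": "arm_command", "arguments": {"plan": [[64,[0,0,0],[0,0,0]],[64,[0,0,0],[0,0,0]],[62,[0,1,0],[0,0,0]],[60,[0,1,0],[0,0,0]],[58,[0,1,0],[0,0,0]],[56,[0,2,0],[0,0,0]],[54,[0,3,0],[0,0,0]],[54,[0,3,0],[0,0,0]]], "force": 4.5}}

```text
t: 17.45
tcp_pos: [574.7, -150.8, 93.9]
orientation: [-1.86, 1.57, 2.957]
force: [-1.7, -0.2, 1.4]
grip_width: 54.1
```

Run:
```python
from h import *
st()
for i in range(3):
    env.read_camera("top"); st()
```

```text
t 17.45 [ 574.7 -150.8   93.9] F [-1.7 -0.2  1.4] w 54.1
t 17.5 [ 574.7 -150.8   93.9] F [-2.6 -0.2  0.8] w 54.0
t 17.55 [ 574.7 -150.8   93.9] F [-2.2 -0.4  1.9] w 53.9
t 17.6 [ 574.7 -150.7   93.9] F [-2.4  0.2  1.2] w 54.1
```

>>> {"name": "arm_command", "arguments": {"plan": [[52,[0,1,0],[0,0,0]],[50,[0,2,0],[0,0,0]],[48,[0,3,0],[0,0,0]],[48,[0,3,0],[0,0,0]],[48,[0,3,0],[0,0,0]]], "force": 4.5}}

```text
t: 18.1
tcp_pos: [577.9, -150.5, 94.0]
orientation: [-1.569, 1.571, -3.035]
force: [-3.3, -0.6, 2.3]
grip_width: 47.7
```

Run:
```python
from h import *
st()
p,d=env.read_camera("side"); st()
cv2.imwrite("pics/s14.png",cv2.resize(p[230:350,290:430],None,fx=5.5,fy=4.8,interpolation=cv2.INTER_CUBIC)[:,:,::-1])
```

```text
t 18.1 [ 577.9 -150.5   94. ] F [-3.3 -0.6  2.3] w 47.7
t 18.15 [ 577.9 -150.4   94. ] F [-2.5 -0.8  2.1] w 47.8
```

View pics/s14.png

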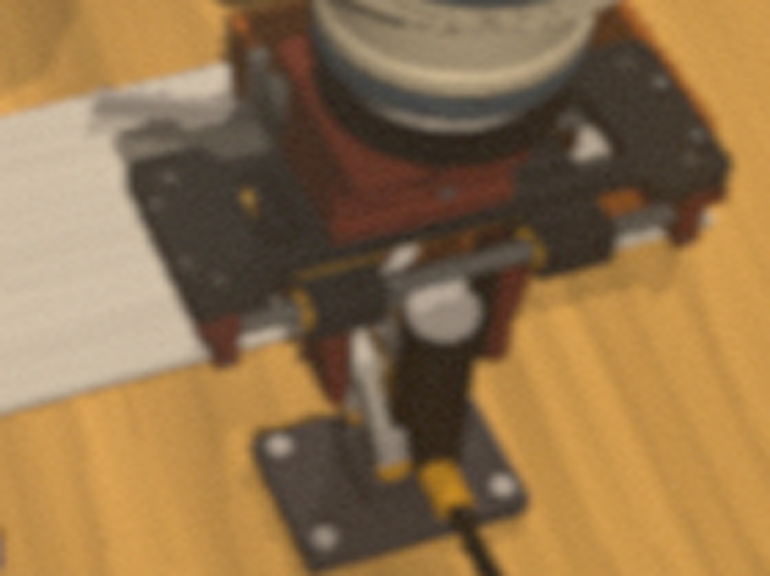

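>>> {"name": "arm_command", "arguments": {"plan": [[47,[0,0.3,0],[0,0,0]],[46.5,[0,0.6,0],[0,0,0]],[46.5,[0,0.6,0],[0,0,0]],[46.5,[0,0.6,0],[0,0,0]]], "force": 4.5}}

```text
t: 18.55
tcp_pos: [578.5, -150.4, 94.0]
orientation: [-2.156, 1.571, 2.662]
force: [-3.3, 0.2, 2.7]
grip_width: 46.4
```

Run:
```python
from h import *
st()
for i in range(3):
    env.read_camera("top"); st()
```

```text
t 18.55 [ 578.5 -150.4   94. ] F [-3.3  0.2  2.7] w 46.4
t 18.6 [ 578.5 -150.4   94. ] F [-3.2  0.2  2.5] w 46.7
t 18.65 [ 578.6 -150.4   94. ] F [-3.1 -0.8  2.5] w 46.7
t 18.7 [ 578.5 -150.4   94. ] F [-2.8  0.1  3.1] w 46.4
```

>>> {"name": "arm_command", "arguments": {"plan": [[46,[0,0.2,0],[0,0,0]],[45.5,[0,0.5,0],[0,0,0]],[45.5,[0,0.5,0],[0,0,0]],[45.5,[0,0.5,0],[0,0,0]]], "force": 4.5}}

```text
t: 19.1
tcp_pos: [579.0, -150.4, 94.0]
orientation: [-1.851, 1.571, 2.967]
force: [-4.1, -0.2, 2.4]
grip_width: 45.5
```

Run:
```python
from h import *
st()
for i in range(4):
    p,d=env.read_camera("side"); st()
cv2.imwrite("pics/s15.png",cv2.resize(p[230:350,290:430],None,fx=5.5,fy=4.8,interpolation=cv2.INTER_CUBIC)[:,:,::-1])
```

```text
t 19.1 [ 579.  -150.4   94. ] F [-4.1 -0.2  2.4] w 45.5
t 19.15 [ 579.  -150.4   94. ] F [-4.4 -1.4  2.1] w 45.5
t 19.2 [ 579.  -150.4   94. ] F [-3.8 -1.4  2.9] w 45.6
t 19.25 [ 579.  -150.4   94. ] F [-3.9 -0.9  1.5] w 45.4
t 19.3 [ 579.  -150.4   94. ] F [-3.6 -0.4  3.1] w 45.6
```

View pics/s15.png

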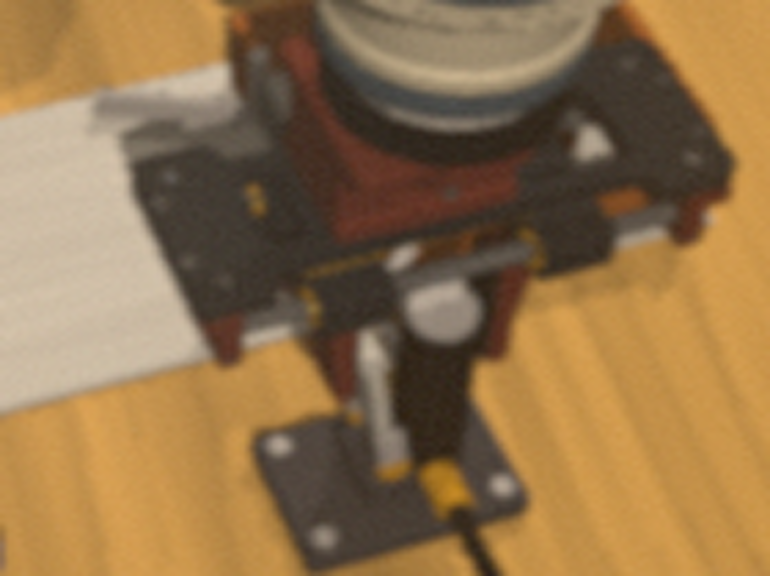

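>>> {"name": "arm_command", "arguments": {"plan": [[45.5,[0,0.2,0],[0,0,0]],[45.5,[0,0.2,0],[0,0,0]],[45.5,[0,0.2,0],[0,0,0]],[45.5,[0,0.2,0],[0,0,0]],[45.5,[0,0.2,0],[0,0,0]],[45.5,[0,0.2,0],[0,0,0]]]}}

```text
t: 19.9
tcp_pos: [579.1, -150.3, 94.0]
orientation: [-1.818, 1.57, 3.0]
force: [-4.6, -0.2, 3.3]
grip_width: 45.4
```

>>> {"name": "arm_command", "arguments": {"plan": [[43,[0,1,0],[0,0,0]],[40,[0,2,0],[0,0,0]],[37,[0,3,0],[0,0,0]],[35,[0,4,0],[0,0,0]],[34,[0,4,0],[0,0,0]],[34,[0,4,0],[0,0,0]],[34,[0,4,0],[0,0,0]]], "force": 25}}

```text
t: 20.6
tcp_pos: [583.4, -149.9, 94.1]
orientation: [1.432, 1.57, -0.034]
force: [-4.0, 0.1, 3.6]
grip_width: 34.2
```

Run:
```python
from h import *
st()
p,d=env.read_camera("side"); st()
cv2.imwrite("pics/s16.png",cv2.resize(p[230:350,290:430],None,fx=5.5,fy=4.8,interpolation=cv2.INTER_CUBIC)[:,:,::-1])
```

```text
t 20.6 [ 583.4 -149.9   94.1] F [-4.   0.1  3.6] w 34.2
t 20.65 [ 583.4 -149.9   94. ] F [-4.2  0.1  2.9] w 33.9
```

View pics/s16.png

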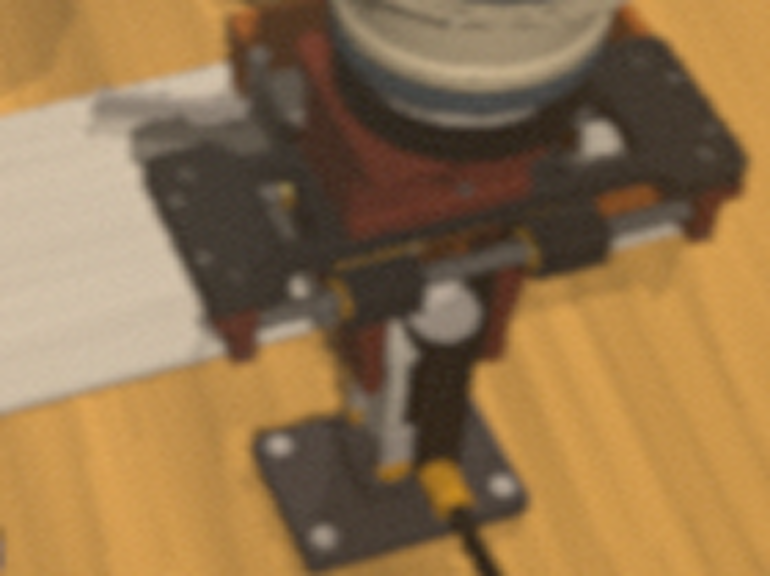

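>>> {"name": "arm_command", "arguments": {"plan": [[33,[0,0,0],[0,0,0]],[33,[0,0,0],[0,0,0]],[33,[0,0,0],[0,0,0]],[33,[0,0,0],[0,0,0]],[33,[0,0,0],[0,0,0]],[33,[0,0,0],[0,0,0]],[33,[0,0,0],[0,0,0]],[33,[0,0,0],[0,0,0]],[33,[0,0,0],[0,0,0]],[33,[0,0,0],[0,0,0]],[33,[0,0,0],[0,0,0]],[33,[0,0,0],[0,0,0]],[33,[0,0,0],[0,0,0]]], "force": 30}}

```text
t: 21.95
tcp_pos: [583.8, -149.9, 94.1]
orientation: [1.405, 1.57, -0.06]
force: [5.9, 2.4, -2.5]
grip_width: 33.1
```

>>> {"name": "arm_command", "arguments": {"plan": [[38,[0,-2,0],[0,0,0]],[46,[0,-4,0],[0,0,0]],[54,[0,-7,0],[0,0,0]],[62,[0,-10,0],[0,0,0]],[70,[0,-12,0],[0,0,0]],[80,[0,-12,0],[0,0,0]],[80,[0,-12,0],[0,0,0]],[80,[0,-12,0],[0,0,0]],[80,[0,-12,0],[0,0,0]],[80,[-30,-12,0],[0,0,0]],[80,[-70,-12,0],[0,0,0]],[80,[-120,-12,0],[0,0,0]],[80,[-170,-12,0],[0,0,0]],[80,[-190,-12,0],[0,0,0]],[80,[-190,-12,0],[0,0,0]]]}}

```text
t: 23.45
tcp_pos: [573.3, -151.7, 288.0]
orientation: [1.189, 1.563, -0.276]
force: [0.1, -0.3, -0.5]
grip_width: 80.3
```

Run:
```python
from h import *
p,d=env.read_camera("side"); st()
cv2.imwrite("pics/s17.png",cv2.resize(p[190:350,280:460],None,fx=4.3,fy=3.7,interpolation=cv2.INTER_CUBIC)[:,:,::-1])
P=cloud("side",d); pi=p.astype(int)
g=(d>0)&(abs(P[...,0]-595)<70)&(abs(P[...,1]+155)<50)
l=g&(P[...,2]>95)&(P[...,2]<125)&(P[...,0]<572); print("lever",l.sum(),P[l].mean(0),P[l].min(0))
for t in ("wood_case","tumbler","ring_gauge"): print(t,[(r["score"],np.round(r["xyz"])) for r in env.recognise(t,"side")])
```

```text
t 23.5 [ 571.9 -151.3  285.2] F [-0.3 -0.5 -0.3] w 80.2
lever 80 [ 548.89498436 -157.20587583  113.44128188] [ 542.8189811  -165.70568181   95.38119266]
wood_case [(0.44, array([670., 140.,  35.]))]
tumbler [(0.9, array([517., 154.,  58.]))]
ring_gauge [(0.82, array([ 764., -154.,   12.]))]
```

View pics/s17.png

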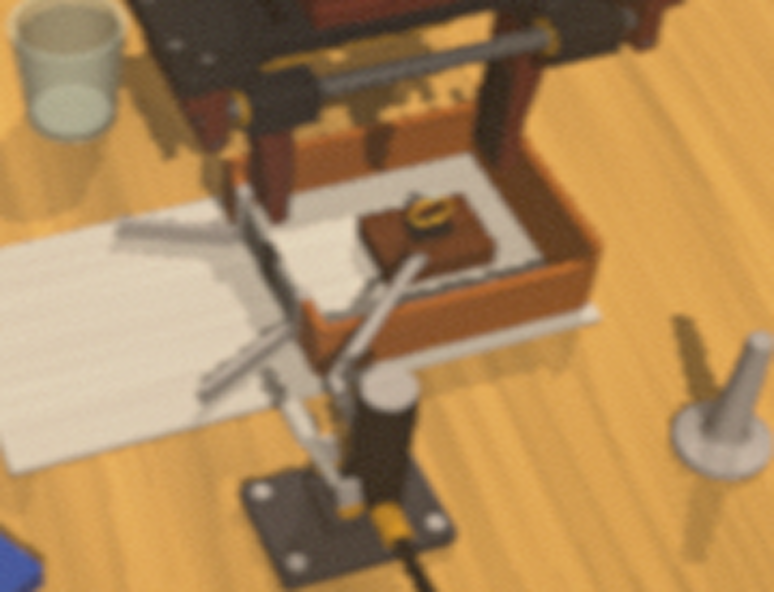

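```bash
python3 -c "
from workcell import env
print(env.close_job())"
```

```text
the job is handed in; nothing more can be done
None
```

I handed the job in at about 23.5 s of the 64 s allowed. My last checks look right, but the hand-in reports no verdict.

- **Ring block:** I gripped the block by its sides and lined it up with the lane. Then I pushed it from behind with the fingers, flat on the plate, through the gate. Afterwards it lay at about x = 83 mm, y = -1 mm in the station frame, and the gate was shut behind it. The block was hidden under the gripper while it stood in the doorway, so I could not see the leaves open at that moment.
- **Pressure point:** I held the lever there for about 1 s, at an opening of 45.5 mm (45 mm expected) with 4 to 4.6 N along the squeeze. The push force stepped up sharply at that point.
- **Full blast:** I held it for about 1.5 s, at an opening of 33 to 34 mm (34 mm expected).
- **After letting go:** The lever was back where it started to within measuring error. The block was still in the box, the gate was shut and the gripper was clear of everything.

**What failed or disagreed:**
- My first grasp, on the brass ring, closed to about 0 mm and took hold of nothing. The block did not move.
- In the last look the tumbler was within 3 mm of its starting reading.
- The ring gauge had no starting reading from that camera. It reads 14 mm off the other camera's first reading, in line with the offset between the cameras, and nothing came near it.
- The wood case was partly hidden behind the gripper and gave an unreliable reading of 670, 140 against 640, 159 at the start. The reported shift would exceed the 25 mm limit, but the arm showed no contact force near the case.

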